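# Strip two shear-cell stacks onto their shadow pads

### The job

The parts of a soil test cell stand on the bench in two stacks, among five shadow pads. Take both stacks apart and set each of the five parts down on the pad that bears its own outline: standing flat, the right way up, centred on the outline, and the square and the oblong one turned to match it. Set them down gently: never drop a part or tip one over.

Things in the scene. Friction and masses are not known exactly. Their poses are not given: they have to be found in the camera images.
- disc_mid (a point): The round platen: a plain black plastic disc, 66 mm across, 0.22 kg. Starts at the foot of one of the two stacks, on the bench. Loose. Its top and underside are flat. 26 mm tall. The point is at its centre, 13 mm above its underside; z up, x and y level.
- square_mid (a point): The square platen: an aluminium block, 62 x 62 mm, 0.27 kg. Starts at the foot of the other stack, on the bench. Loose. Its top and underside are flat. 26 mm tall. The point is at its centre, 13 mm above its underside; z up, x and y along its sides.
- ring_mid (a point): The brass specimen ring: 50 mm outside, open bore of 24 mm, 0.30 kg. Starts as the second layer of one stack, on either platen, with the loading cap on top of it and covering its bore. Loose. Its top and underside are flat. 26 mm tall. The point is at its centre, 13 mm above its underside; z up, x and y level.
- stone_mid (a point): The porous stone: an oblong grey block, 56 mm along its x by 34 mm along its y, 0.11 kg. Starts as the top of the other stack, on the other platen. Loose. Its top and underside are flat. 26 mm tall. The point is at its centre, 13 mm above its underside; z up, x along its length.
- cap_mid (a point): The steel loading cap: a disc 36 mm across and 16 mm thick with a central knob 16 mm across and 10 mm tall above it, 26 mm tall in all, 0.12 kg. Loose, starts on top of the brass ring, as third layer. Flat underside. The point is on its axis, 13 mm above its underside; z up, x and y level.
- pad_disc_top (a point): Shadow pad: a white 96 x 96 x 4 mm plate fixed flat to the bench, bearing a black flat outline of the round platen: a full disc 66 mm across (the largest of the discs) at its middle. The point is at the middle of its top face, 4 mm above the bench; z up, x and y along the pad's sides.
- pad_square_top (a point): Shadow pad: a white 96 x 96 x 4 mm plate fixed flat to the bench, bearing a black flat outline of the square platen: a 62 mm square with its sides parallel to the pad's at its middle. The point is at the middle of its top face, 4 mm above the bench; z up, x and y along the pad's sides and the outline's.
- pad_ring_top (a point): Shadow pad: a white 96 x 96 x 4 mm plate fixed flat to the bench, bearing a black flat outline of the brass ring: a ring 50 mm outside with a white middle of 24 mm at its middle. The point is at the middle of its top face, 4 mm above the bench; z up, x and y along the pad's sides.
- pad_stone_top (a point): Shadow pad: a white 96 x 96 x 4 mm plate fixed flat to the bench, bearing a black flat outline of the porous stone: an oblong 56 x 34 mm at its middle. The point is at the middle of its top face, 4 mm above the bench; z up, x and y along the pad's sides, the oblong's length along x.
- pad_cap_top (a point): Shadow pad: a white 96 x 96 x 4 mm plate fixed flat to the bench, bearing a black flat outline of the loading cap: a full disc 36 mm across (the smallest of the discs) at its middle. The point is at the middle of its top face, 4 mm above the bench; z up, x and y along the pad's sides.
There are look-alikes about, which are no part of the job. Leave any green or pink look-alike of the part that bears ring_mid alone.

How it is judged:
By the outcome, as a careful person would: the job done as asked, in the order asked, and still so for the second after the job is handed in, with the robot touching nothing.
It also fails if it takes over 138 s, if anything falls off the work surface, if the arm or the gripper's body presses on something with over 40 N, if the wrist force passes 120 N, or if a joint passes its speed limit or range.

### The arm

A 7-joint arm with a two-finger parallel gripper is mounted at the origin on the work surface. World frame = base frame: x ahead of the robot, y to its left, z up, the work surface at z = 0. Lengths are in m, angles in rad, forces in N, time in s.
With the tool pointing down it reaches from about 0.425 to 0.875 m from the base axis. Payload 4.7 kg.
Tool frame: the origin (TCP) lies where the fingers leave the gripper's body, on its centre line; the fingertips stand 70 mm ahead of it and the grasp point (between the pads) lies 51 mm ahead of it; z points along the fingers, y is the line along which they close (so a half turn about z gives the same grasp; the last joint's range is limited). The gripper opens to 87 mm and grips with 3 to 60 N. Pads are 19 mm wide; open, the fingers measure 117 mm over their backs; the gripper's body (75 mm by 190 mm) begins 51 mm behind the grasp point.
Start: joints at [-1.207, 0.321, -0.07, 1.45, 0.023, 1.371, -0.057], TCP at [0.223, 0.611, 0.292] pointing down, gripper open.
Joint ranges: [-2.86, 2.86], [-0.3, 2.09], [-1.38, 1.24], [0.06, 2.45], [-1.56, 4.7], [0.09, 2.05], [-2.69, 2.69]. Speed limits (rad/s): [2.57, 2.57, 3.14, 3.14, 3.14, 3.14, 3.14].

### API

Orientations are given as a rotation vector (axis times angle).
In Python, from bench import get_state, get_image, get_calibration, close_job gives the robot as it stands.
- The arm moves only by the tool send_rows, never from a script. Its argument "rows" is a list of rows, each an object of numbers: "hand": the finger opening in mm, from 0 to 87; "x", "y", "z": the shift along the world's x, y, z in mm; "roll": the turn about the world's z in degrees. A call has 1 to 10 rows; each row shifts and turns the commanded pose from where the row before left it; what a row does not reach is not made up. A row lasts 1/10 s, in which the tool goes at most 50 mm and 8.59 degrees, less where a joint would pass 70% of its speed; a pose out of reach is approached as far as the arm can. A call is refused whole if a number of a shift passes 50 or a number of a turn 8.59, either way. A call with a gripper value outside its range is refused whole. The fingers move at their own pace and stop on an object; "force" is the grip in N (left out, the last holds). Time passes only in rows, so rows that do not move let the fingers close. It gives the time, the measured TCP pose, the force, the opening and the grip force at its end, in the units of the state.
- get_state(): the state, without advancing time (a new reading comes with each control period).
- get_image(name): name is "scene" or "top"; returns the picture (400x640x3 uint8, blue, green, red); there is no depth.
- get_calibration(name): a dict with "mtx" (3x3 intrinsics, pixels), "D" ([k1, k2, p1, p2, k3] as OpenCV has them; the pictures are not rectified), "world_from_camera" (4x4, takes a point from camera to world coordinates). Camera axes: x right, y down, z forward; pixel columns grow to the right and rows downward; lengths in m; the calibration is good to about 2 mm. A picture is of the moment at which its call begins. get_calibration takes no time and is no camera call.
- close_job(): hands the job in; it is judged then, once.
The state is a dict: "time": time; "joint_positions": joint angles; "qd": joint speeds; "joint_torque": joint torques, N m; "position": TCP position; "tool_rot": TCP orientation; "ft_force": force on the tool from outside, world axes, zero at the start; "torque": the same for the moment, N m; "grip_width": opening from 0.0 (shut) to 1.0 (fully open); "grip_force": force on a finger pad.
Only numpy, scipy, OpenCV 4.12 (cv2) and the standard library are available. Lean on these libraries where they do the work, as an engineer would, in place of code of your own. Each camera call takes 0.05 s, during which the arm holds its last target. There are 200 camera calls.

## Working session

There is one attempt and no reset: what is moved stays moved. The work goes in short steps, Python scripts to look and compute and a tool call to move; the robot and the scene stay as the last step left them, time stands still between calls to the robot, and variables do not carry over. Pictures are saved under pics/ and viewed, at most 14 in all, crops included, and the job is handed in when it is done.

Besides the shell and the picture viewer there is one more tool, called after "Call:" as name([rows], argument=value, ...), one row to a line, values as JSON. send_rows: Moves the arm, as the interface text tells. Its arguments: {"type":"object","properties":{"rows":{"type":"array","items":{"type":"object","properties":{"hand":{"type":"number"},"x":{"type":"number"},"y":{"type":"number"},"z":{"type":"number"},"roll":{"type":"number"}}}},"force":{"type":"number"}},"required":["rows"]}

```bash
mkdir -p pics; python3 - <<'E'
from bench import *
import cv2
for n in("scene","top"):
    cv2.imwrite(f"pics/{n}0.png",get_image(n)); c=get_calibration(n); print(n,c)
s=get_state();print(s)
E
```

```text
scene {'mtx': array([[476.7096589 ,   0.        , 315.04912906],
       [  0.        , 476.7096589 , 196.91787917],
       [  0.        ,   0.        ,   1.        ]]), 'D': array([-0.05501603,  0.        ,  0.        ,  0.        ,  0.        ]), 'world_from_camera': array([[ 0.11009194,  0.73188371, -0.6724775 ,  1.26665326],
       [ 0.99388172, -0.0750175 ,  0.08106483, -0.03878168],
       [ 0.00888245, -0.67728768, -0.73566466,  0.80811454],
       [ 0.        ,  0.        ,  0.        ,  1.        ]])}
top {'mtx': array([[370.84473993,   0.        , 324.14973489],
       [  0.        , 370.84473993, 202.23385165],
       [  0.        ,   0.        ,   1.        ]]), 'D': array([-0.07404583,  0.        ,  0.        ,  0.        ,  0.        ]), 'world_from_camera': array([[ 0.01876187, -0.99692448,  0.07608926,  0.54096011],
       [-0.99953951, -0.02051742, -0.02235638,  0.04554356],
       [ 0.02384878, -0.07563478, -0.99685035,  0.99160839],
       [ 0.        ,  0.        ,  0.        ,  1.        ]])}
{'time': 0.1, 'joint_positions': array([-1.2069115 ,  0.32175484, -0.07009025,  1.45152628,  0.02258945,
        1.37076519, -0.05692667]), 'qd': array([-0.00052612,  0.00095202, -0.00059383, -0.00421988,  0.00024873,
       -0.00173255,  0.00032262]), 'joint_torque': array([ 2.61859223e-04, -4.92570412e+01, -4.05372335e-01, -3.13399279e+01,
       -6.40745298e-02,  3.94979480e-02,  8.16805209e-05]), 'position': array([0.22266309, 0.61029441, 0.29128035]), 'tool_rot': array([-5.46600981e-01, -3.09345867e+00,  2.59653240e-03]), 'ft_force': array([-1.16114251, -0.1109241 , -0.13098708]), 'torque': array([-0.04242378, -0.02289987, -0.03597971]), 'grip_force': 0.0, 'grip_width': 0.999783965929011}
```

View pics/scene0.png

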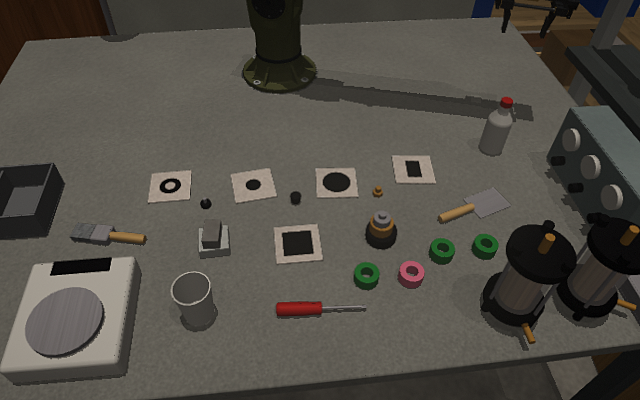

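View pics/top0.png

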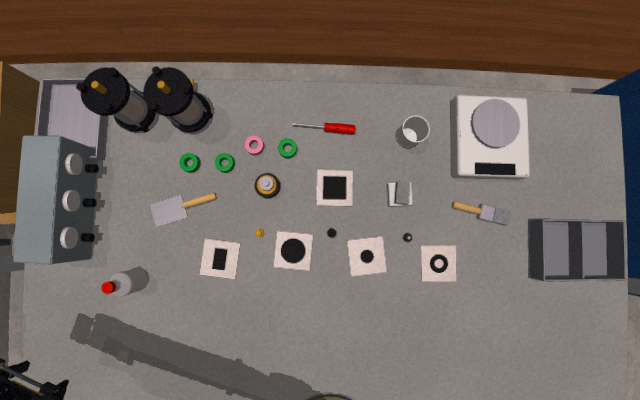

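The scene view shows the disc stack (black disc, brass ring, cap) at (380,232) and the square and stone stack at (213,238). The pads are ring (170,186), cap (253,184), disc (336,182), stone (413,169) and square (298,243). The green and pink rings lie apart from these. Next I'll measure.

```bash
cat > h.py <<'E'
from bench import *
import cv2, numpy as np
def p2w(n,uv,z):
    c=get_calibration(n);T=c["world_from_camera"]
    q=cv2.undistortPoints(np.float32(uv).reshape(-1,1,2),c["mtx"],c["D"]).reshape(-1,2)
    d=np.c_[q,np.ones(len(q))]@T[:3,:3].T
    return (T[:3,3]+d*((z-T[2,3])/d[:,2])[:,None])[:,:2]*1000
def w2p(n,P):
    c=get_calibration(n);T=np.linalg.inv(c["world_from_camera"])
    return cv2.projectPoints(np.float32(P).reshape(-1,1,3)/1000,cv2.Rodrigues(T[:3,:3])[0],T[:3,3],c["mtx"],c["D"])[0].reshape(-1,2)
def ortho(n,img,x0,x1,y0,y1,z,s):
    "rectified view of plane z: s px/mm; col = y decreasing, row = x decreasing (mm)"
    X,Y=np.meshgrid(np.arange(x1,x0,-1/s),np.arange(y1,y0,-1/s),indexing="ij")
    P=np.stack([X,Y,np.full_like(X,z)],-1).reshape(-1,3)
    m=w2p(n,P).reshape(*X.shape,2).astype(np.float32)
    return cv2.remap(img,m[...,0],m[...,1],cv2.INTER_CUBIC)
E
python3 - <<'E'
from h import *
pads=dict(ring=((170,186),(438,263)),cap=((253,184),(367,256)),disc=((336,182),(293,250)),stone=((413,169),(219,258)),square=((298,243),(335,188)))
im={n:get_image(n) for n in("scene","top")}
for k,v in pads.items():
  for n,c in zip(("scene","top"),v):
    x,y=p2w(n,[c],.004)[0]
    s=4; o=ortho(n,im[n],x-75,x+75,y-75,y+75,4,s)
    g=cv2.cvtColor(o,cv2.COLOR_BGR2GRAY); t,b=cv2.threshold(g,0,255,cv2.THRESH_OTSU)
    cs,_=cv2.findContours(b,cv2.RETR_EXTERNAL,cv2.CHAIN_APPROX_NONE); m=max(cs,key=cv2.contourArea)
    (a,bb),wh,ang=cv2.minAreaRect(m)
    mask=np.zeros_like(b);cv2.drawContours(mask,[m],-1,255,-1)
    ins=cv2.bitwise_and(mask,255-b); cs,_=cv2.findContours(ins,cv2.RETR_EXTERNAL,cv2.CHAIN_APPROX_NONE); q=max(cs,key=cv2.contourArea); r2=cv2.minAreaRect(q)
    M=cv2.moments(q);f=lambda a,bb:(round(x+75-bb/s,1),round(y+75-a/s,1))
    # image col=-y,row=-x : image cw angle = world cw viewed from above
    print(k,n,"pad",f(a,bb),np.round(np.array(wh)/s),round(ang,1),"outline",f(M['m10']/M['m00'],M['m01']/M['m00']),np.round(np.array(r2[1])/s,1),round(r2[2],1))
def crop(n,c,r,name): cv2.imwrite(name,0)
a=[cv2.resize(im[n][v-40:v+40,u-40:u+40],(400,300) if 0 else (300,300),interpolation=cv2.INTER_CUBIC) for n,u,v in(("scene",380,225),("scene",213,238),("top",267,186),("top",400,193))]
cv2.imwrite("pics/st.png",np.vstack([np.hstack(a[:2]),np.hstack(a[2:])]))
E
```

```text
ring scene pad (np.float64(460.2), np.float64(-285.6)) [98. 96.] 88.8 outline (np.float64(459.6), np.float64(-285.8)) [51.5 50.6] 85.2
ring top pad (np.float64(459.0), np.float64(-286.0)) [97. 97.] 89.2 outline (np.float64(459.1), np.float64(-286.5)) [51.  51.5] 90.0
cap scene pad (np.float64(476.5), np.float64(-91.2)) [98. 97.] 82.5 outline (np.float64(476.3), np.float64(-91.2)) [38.5 37.2] 90.0
cap top pad (np.float64(475.9), np.float64(-91.8)) [97. 98.] 82.7 outline (np.float64(475.5), np.float64(-92.0)) [37.8 37.3] 45.0
disc scene pad (np.float64(489.2), np.float64(104.5)) [150. 150.] 90.0 outline (np.float64(487.6), np.float64(104.6)) [64.3 64.9] 8.1
disc top pad (np.float64(488.1), np.float64(103.5)) [150. 150.] 90.0 outline (np.float64(487.1), np.float64(104.2)) [63.5 63.8] 90.0
stone scene pad (np.float64(461.6), np.float64(297.6)) [97. 98.] 6.3 outline (np.float64(461.7), np.float64(297.9)) [36.7 60. ] 5.9
stone top pad (np.float64(461.8), np.float64(297.6)) [97. 97.] 6.3 outline (np.float64(461.3), np.float64(297.7)) [36.6 58.9] 5.9
square scene pad (np.float64(659.2), np.float64(-0.3)) [150. 150.] 90.0 outline (np.float64(657.5), np.float64(-2.2)) [62.5 61.9] 89.7
square top pad (np.float64(655.3), np.float64(-4.9)) [150. 150.] 90.0 outline (np.float64(656.8), np.float64(-2.7)) [61.2 61.5] 90.0
```

View pics/st.png

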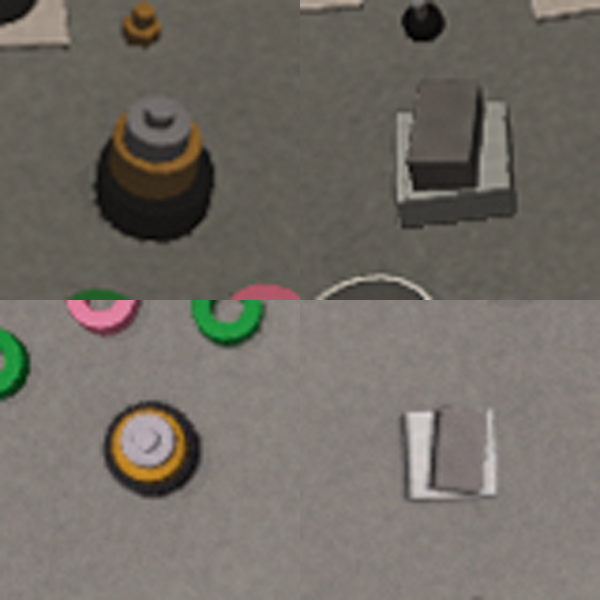

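The crop shows the cap on the brass ring on the black disc, and the stone sitting off-centre on the square platen. I'll make rectified views to fit the cap and stone.

```bash
python3 - <<'E'
from h import *
im={n:get_image(n) for n in("scene","top")}
np.savez("pics/im0.npz",**im)
t=[]
for n,ca,st in(("scene",(380,222),(212,229)),("top",(267,184),(402,192))):
  row=[]
  for c,z in((ca,68),(st,52),):
    x,y=np.round(p2w(n,[c],z/1000)[0],-1); print(n,z,"centre",x,y)
    s=8;o=ortho(n,im[n],x-35,x+35,y-45,y+45,z,s)
    o=cv2.resize(cv2.convertScaleAbs(o,alpha=1.6),None,fx=.55,fy=.53)
    for i in range(0,o.shape[1],44): cv2.line(o,(i,0),(i,5),(0,0,255),1)
    for i in range(0,o.shape[0],42): cv2.line(o,(0,i),(5,i),(0,0,255),1)
    row.append(o)
  t.append(np.hstack(row))
cv2.imwrite("pics/o.png",np.vstack(t)); print(t[0].shape)
E
```

```text
scene 68 centre 670.0 170.0
scene 52 centre 640.0 -170.0
top 68 centre 650.0 170.0
top 52 centre 640.0 -180.0
(297, 792, 3)
```

View pics/o.png

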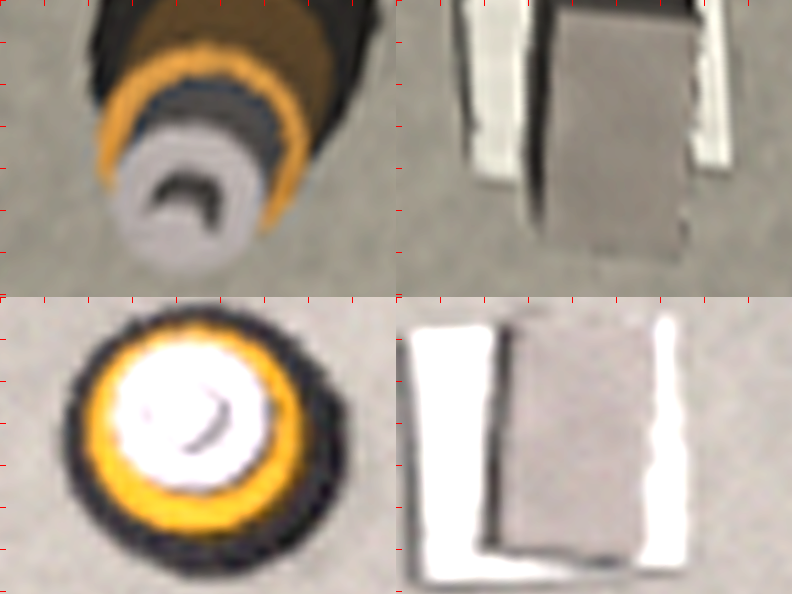

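The cap is at about (658,172) in both views, to within 1.5 mm. The stone is at about (642.5,-175.5), turned -4°. I'll start with the cap.

Call:
send_rows([
  {"x": 28,"y": -40,"roll": 5},
  {"x": 28,"y": -40,"roll": 5},
  {"x": 28,"y": -40,"roll": 5},
  {"x": 28,"y": -40,"roll": 5},
  {"x": 28,"y": -40},
  {"x": 28,"y": -40},
  {"x": 36,"y": -28},
  {"x": 36,"y": -28},
  {"x": 36,"y": -28},
  {"x": 36,"y": -28},
], force=20)

```text
schema error: expected keys hand, x, y, z, roll
```

Call:
send_rows([
  {"hand": 60,"x": 28,"y": -40,"z": 0,"roll": 5},
  {"hand": 60,"x": 28,"y": -40,"z": 0,"roll": 5},
  {"hand": 60,"x": 28,"y": -40,"z": 0,"roll": 5},
  {"hand": 60,"x": 28,"y": -40,"z": 0,"roll": 5},
  {"hand": 60,"x": 28,"y": -40,"z": 0,"roll": 0},
  {"hand": 60,"x": 28,"y": -40,"z": 0,"roll": 0},
  {"hand": 60,"x": 36,"y": -28,"z": 0,"roll": 0},
  {"hand": 60,"x": 36,"y": -28,"z": 0,"roll": 0},
  {"hand": 60,"x": 36,"y": -28,"z": 0,"roll": 0},
  {"hand": 60,"x": 36,"y": -28,"z": 0,"roll": 0},
], force=20)

```text
time: 1.3
position: [0.536, 0.2574, 0.2926]
tool_rot: [0.001, 3.141, 0.001]
ft_force: [0.1, 0.6, 0.0]
grip_width: 0.687
grip_force: 0.0
```

Call:
send_rows([
  {"hand": 60,"x": 40,"y": -28,"z": 0,"roll": 0},
  {"hand": 60,"x": 40,"y": -28,"z": 0,"roll": 0},
  {"hand": 60,"x": 41,"y": -28,"z": -10,"roll": 0},
  {"hand": 60,"x": 1,"y": -1,"z": -40,"roll": 0},
  {"hand": 60,"x": 0,"y": 0,"z": -40,"roll": 0},
  {"hand": 60,"x": 0,"y": 0,"z": -30,"roll": 0},
  {"hand": 60,"x": 0,"y": 0,"z": 0,"roll": 0},
  {"hand": 60,"x": 0,"y": 0,"z": 0,"roll": 0},
])

```text
time: 2.1
position: [0.6563, 0.1741, 0.1728]
tool_rot: [-0.001, -3.141, 0.0]
ft_force: [0.5, 1.3, 1.4]
grip_width: 0.689
grip_force: 0.0
```

```bash
python3 - <<'E'
from h import *
s=get_state();print(s['position'],s['tool_rot'])
a=get_image("scene");b=get_image("top")
u,v=430-100,130
o=[cv2.resize(a[150:270,310:450],(467,400),interpolation=3),cv2.resize(b[130:240,220:318],(333,374),interpolation=3)]
o[1]=cv2.copyMakeBorder(o[1],0,26,0,0,0)
cv2.imwrite("pics/c1.png",cv2.convertScaleAbs(np.hstack(o),alpha=1.5))
E
```

```text
[0.65633446 0.17413038 0.17275528] [-8.03102963e-04 -3.14128447e+00  1.92598696e-04]
```

View pics/c1.png

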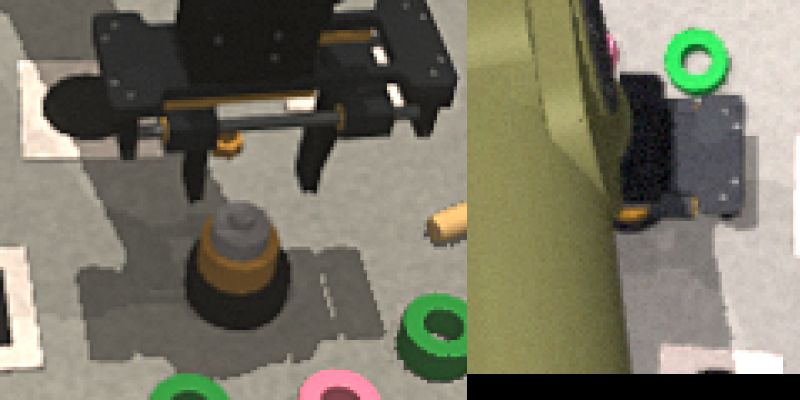

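```bash
python3 - <<'E'
from h import *
print(w2p("scene",[[656.3,174.1,102.8],[656.3,144,102.8],[656.3,204,102.8]]))
E
```

```text
[[384.52524 204.47487]
 [369.64206 205.63704]
 [399.21176 203.32668]]
```

Call:
send_rows([
  {"hand": 60,"x": 2,"y": -2,"z": -25,"roll": 0},
  {"hand": 60,"x": 0,"y": 0,"z": -22,"roll": 0},
  {"hand": 60,"x": 0,"y": 0,"z": 0,"roll": 0},
  {"hand": 60,"x": 0,"y": 0,"z": 0,"roll": 0},
])

```text
time: 2.6
position: [0.6591, 0.1723, 0.1273]
tool_rot: [0.001, 3.139, 0.001]
ft_force: [0.4, -0.2, 0.6]
grip_width: 0.689
grip_force: 0.0
```

Call:
send_rows([
  {"hand": 60,"x": -1,"y": 0,"z": -2,"roll": 0},
  {"hand": 30,"x": 0,"y": 0,"z": 0,"roll": 0},
  {"hand": 30,"x": 0,"y": 0,"z": 0,"roll": 0},
  {"hand": 30,"x": 0,"y": 0,"z": 0,"roll": 0},
  {"hand": 30,"x": 0,"y": 0,"z": 0,"roll": 0},
  {"hand": 30,"x": 0,"y": 0,"z": 0,"roll": 0},
], force=20)

```text
time: 3.2
position: [0.6574, 0.1722, 0.1237]
tool_rot: [0.001, 3.141, 0.001]
ft_force: [0.1, 0.2, 1.5]
grip_width: 0.405
grip_force: 20.0
```

Call:
send_rows([
  {"hand": 30,"x": 0,"y": 0,"z": 10,"roll": 0},
  {"hand": 30,"x": 0,"y": 0,"z": 35,"roll": 0},
  {"hand": 30,"x": -11,"y": -17,"z": 20,"roll": 0},
  {"hand": 30,"x": -23,"y": -34,"z": 0,"roll": 0},
  {"hand": 30,"x": -23,"y": -34,"z": 0,"roll": 0},
  {"hand": 30,"x": -23,"y": -34,"z": 0,"roll": 0},
  {"hand": 30,"x": -23,"y": -34,"z": 0,"roll": 0},
  {"hand": 30,"x": -23,"y": -34,"z": 0,"roll": 0},
  {"hand": 30,"x": -23,"y": -34,"z": 0,"roll": 0},
  {"hand": 30,"x": -20,"y": -26,"z": 0,"roll": 0},
])

```text
time: 4.2
position: [0.4868, -0.0775, 0.189]
tool_rot: [0.004, 3.141, -0.0]
ft_force: [0.1, -1.0, -1.1]
grip_width: 0.405
grip_force: 20.0
```

```bash
python3 - <<'E'
from h import *
a=get_image("scene");b=get_image("top");np.savez("pics/im1.npz",scene=a,top=b)
u,v=w2p("scene",[[480,-80,100]])[0].astype(int);print(u,v)
o=[cv2.resize(a[v-60:v+60,u-70:u+70],(467,400),interpolation=3)]
# disc stack: ring top plane z=52 (658,172)
for n,i in(("scene",a),("top",b)):
    q=ortho(n,i,620,695,135,210,52,5.33/2);o.append(cv2.copyMakeBorder(q,0,400-q.shape[0],0,0,0) if 0 else q)
r=np.vstack([cv2.resize(q,(200,200)) for q in o[1:]])
cv2.imwrite("pics/c2.png",cv2.convertScaleAbs(np.hstack([o[0],r]),alpha=1.5)); print(get_state()['position'])
E
```

```text
254 154
[ 0.48549911 -0.07981471  0.18888127]
```

View pics/c2.png

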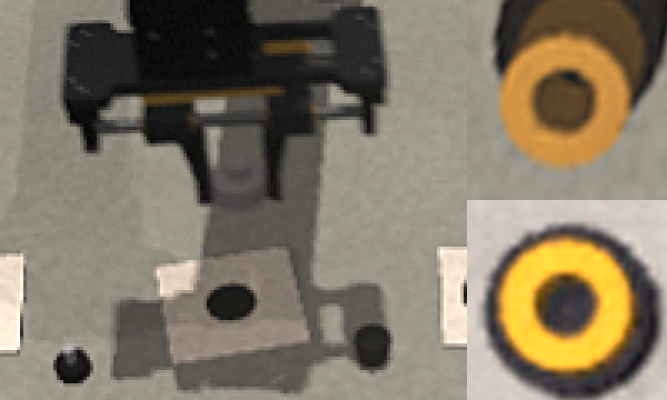

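Call:
send_rows([
  {"hand": 30,"x": -10,"y": -12,"z": -30,"roll": 0},
  {"hand": 30,"x": 0,"y": 0,"z": -40,"roll": 0},
  {"hand": 30,"x": 0,"y": 0,"z": -20,"roll": 0},
  {"hand": 30,"x": 0,"y": 0,"z": 0,"roll": 0},
  {"hand": 30,"x": 0,"y": 0,"z": 0,"roll": 0},
  {"hand": 30,"x": 0,"y": 0,"z": 0,"roll": 0},
])

```text
time: 4.9
position: [0.4797, -0.0869, 0.1]
tool_rot: [0.0, 3.139, 0.0]
ft_force: [0.4, -0.2, -0.6]
grip_width: 0.404
grip_force: 20.0
```

Call:
send_rows([
  {"hand": 30,"x": -4,"y": -4.6,"z": -10,"roll": 0},
  {"hand": 30,"x": 0,"y": 0,"z": -10,"roll": 0},
  {"hand": 30,"x": 0,"y": 0,"z": 0,"roll": 0},
  {"hand": 30,"x": 0,"y": 0,"z": 0,"roll": 0},
  {"hand": 30,"x": 0,"y": 0,"z": 0,"roll": 0},
])

```text
time: 5.4
position: [0.4745, -0.0916, 0.0785]
tool_rot: [0.001, 3.141, 0.0]
ft_force: [-0.1, 0.5, -0.6]
grip_width: 0.408
grip_force: 20.0
```

Call:
send_rows([
  {"hand": 30,"x": 1,"y": 0,"z": -1,"roll": 0},
  {"hand": 30,"x": 0,"y": 0,"z": -1,"roll": 0},
  {"hand": 30,"x": 0,"y": 0,"z": -1,"roll": 0},
  {"hand": 30,"x": 0,"y": 0,"z": 0,"roll": 0},
  {"hand": 30,"x": 0,"y": 0,"z": 0,"roll": 0},
])

```text
time: 5.9
position: [0.4754, -0.0916, 0.0756]
tool_rot: [0.001, 3.141, 0.0]
ft_force: [-0.8, 0.5, 1.0]
grip_width: 0.41
grip_force: 20.0
```

Call:
send_rows([
  {"hand": 30,"x": 0,"y": 0,"z": -0.7,"roll": 0},
  {"hand": 30,"x": 0,"y": 0,"z": 0,"roll": 0},
  {"hand": 30,"x": 0,"y": 0,"z": 0,"roll": 0},
])

```text
time: 6.2
position: [0.4755, -0.0916, 0.0756]
tool_rot: [0.001, 3.141, 0.001]
ft_force: [-2.8, 1.1, 8.7]
grip_width: 0.408
grip_force: 20.0
```

Call:
send_rows([
  {"hand": 30,"x": 0,"y": 0,"z": 0.5,"roll": 0},
  {"hand": 42,"x": 0,"y": 0,"z": 0,"roll": 0},
  {"hand": 60,"x": 0,"y": 0,"z": 0,"roll": 0},
  {"hand": 60,"x": 0,"y": 0,"z": 20,"roll": 0},
  {"hand": 60,"x": 0,"y": 0,"z": 45,"roll": 0},
  {"hand": 60,"x": 15,"y": -8,"z": 35,"roll": -4},
  {"hand": 60,"x": 42,"y": -21,"z": 0,"roll": 0},
  {"hand": 60,"x": 42,"y": -21,"z": 0,"roll": 0},
  {"hand": 60,"x": 42,"y": -21,"z": 0,"roll": 0},
  {"hand": 60,"x": 26,"y": -13,"z": 0,"roll": 0},
])

```text
time: 7.2
position: [0.6447, -0.1769, 0.1746]
tool_rot: [0.111, 3.139, -0.002]
ft_force: [0.5, 0.2, 0.1]
grip_width: 0.69
grip_force: 0.0
```

Call:
send_rows([
  {"hand": 60,"x": 0,"y": 0,"z": -25,"roll": 0},
  {"hand": 60,"x": 0,"y": 0,"z": 0,"roll": 0},
  {"hand": 60,"x": 0,"y": 0,"z": 0,"roll": 0},
])

```text
time: 7.5
position: [0.6414, -0.1752, 0.1492]
tool_rot: [-0.111, -3.137, -0.001]
ft_force: [0.1, 0.2, -0.5]
grip_width: 0.69
grip_force: 0.0
```

Call:
send_rows([
  {"hand": 60,"x": 1,"y": 0,"z": -25,"roll": 0},
  {"hand": 60,"x": 0,"y": 0,"z": -22,"roll": 0},
  {"hand": 60,"x": 0,"y": 0,"z": -3,"roll": 0},
  {"hand": 60,"x": 0,"y": 0,"z": 0,"roll": 0},
  {"hand": 28,"x": 0,"y": 0,"z": 0,"roll": 0},
  {"hand": 28,"x": 0,"y": 0,"z": 0,"roll": 0},
  {"hand": 28,"x": 0,"y": 0,"z": 0,"roll": 0},
  {"hand": 28,"x": 0,"y": 0,"z": 0,"roll": 0},
])

```text
time: 8.3
position: [0.6436, -0.1757, 0.1009]
tool_rot: [0.111, 3.139, 0.0]
ft_force: [-0.0, 1.1, 0.2]
grip_width: 0.411
grip_force: 0.0
```

Call:
send_rows([
  {"hand": 28,"x": 0,"y": 0,"z": 0,"roll": 0},
  {"hand": 28,"x": 0,"y": 0,"z": 0,"roll": 0},
  {"hand": 28,"x": 0,"y": 0,"z": 6,"roll": 0},
  {"hand": 28,"x": 0,"y": 0,"z": 35,"roll": 0},
  {"hand": 28,"x": -8,"y": 20,"z": 30,"roll": 0},
  {"hand": 28,"x": -17,"y": 45,"z": 0,"roll": 0},
  {"hand": 28,"x": -17,"y": 45,"z": 0,"roll": 0},
  {"hand": 28,"x": -17,"y": 45,"z": 0,"roll": 0},
  {"hand": 28,"x": -17,"y": 45,"z": 0,"roll": 0},
  {"hand": 28,"x": -17,"y": 45,"z": 0,"roll": 0},
])

```text
time: 9.3
position: [0.5491, 0.0709, 0.1713]
tool_rot: [-0.111, -3.14, -0.0]
ft_force: [0.6, 0.9, -0.6]
grip_width: 0.391
grip_force: 20.0
```

Call:
send_rows([
  {"hand": 28,"x": -17,"y": 45,"z": 0,"roll": -2},
  {"hand": 28,"x": -17,"y": 45,"z": 0,"roll": 0},
  {"hand": 28,"x": -17,"y": 45,"z": 0,"roll": 0},
  {"hand": 28,"x": -17,"y": 45,"z": 0,"roll": 0},
  {"hand": 28,"x": -17,"y": 45,"z": 0,"roll": 0},
  {"hand": 28,"x": 0,"y": 0,"z": 0,"roll": 0},
  {"hand": 28,"x": 0,"y": 0,"z": 0,"roll": 0},
])

```text
time: 10.0
position: [0.4643, 0.2955, 0.171]
tool_rot: [-0.16, -3.137, 0.001]
ft_force: [0.2, -1.7, -1.3]
grip_width: 0.389
grip_force: 20.0
```

```bash
python3 - <<'E'
from h import *
a=get_image("scene");b=get_image("top");np.savez("pics/im2.npz",scene=a,top=b)
p=get_state()['position']*1000;print(p)
u,v=w2p("scene",[[p[0],p[1],80]])[0].astype(int)
A=cv2.resize(a[v-60:v+60,u-70:u+70],(467,400),interpolation=3)
r=[ortho(n,i,597,687,-220,-130,26,200/90) for n,i in(("scene",a),("top",b))]
r=[cv2.resize(q,(200,200)) for q in r]
B=cv2.resize(b[215:295,320:420],(250,200)),cv2.resize(a[150:210,220:295],(250,200))
cv2.imwrite("pics/c3.png",cv2.convertScaleAbs(np.hstack([A,np.vstack(r)]),alpha=1.3))
for n,i in(("scene",a),("top",b)):   # cap check: top of flange z=20
    cv2.imwrite(f"pics/cap_{n}.png",cv2.resize(ortho(n,i,436,516,-132,-52,20,5),(300,300)))
cv2.imwrite("pics/cap.png",np.hstack([cv2.imread(f"pics/cap_{n}.png") for n in("scene","top")]))
E
```

```text
[465.77195789 292.9717145  171.05427084]
```

View pics/c3.png

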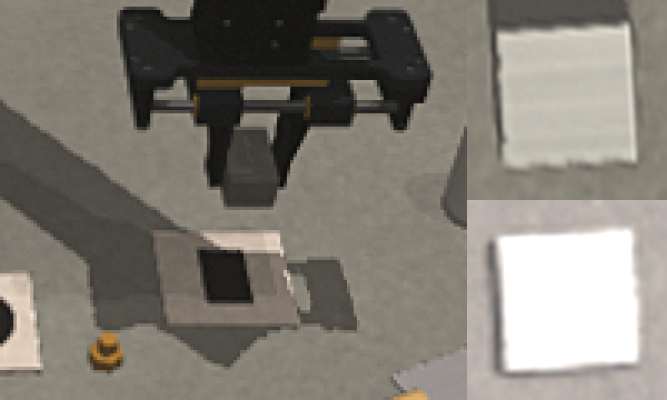

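View pics/cap.png

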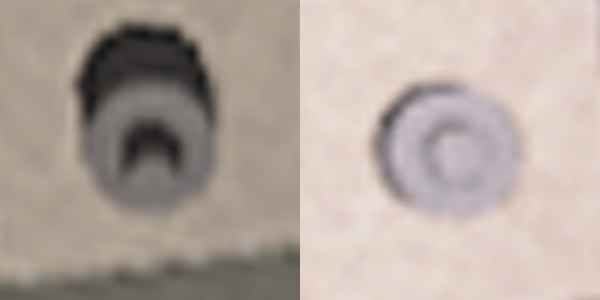

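Call:
send_rows([
  {"hand": 28,"x": 0,"y": 0,"z": -40,"roll": 0},
  {"hand": 28,"x": 0,"y": 0,"z": -40,"roll": 0},
  {"hand": 28,"x": 0,"y": 0,"z": 0,"roll": 0},
  {"hand": 28,"x": 0,"y": 0,"z": 0,"roll": 0},
  {"hand": 28,"x": 0,"y": 0,"z": 0,"roll": 0},
])

```text
time: 10.6
position: [0.467, 0.2945, 0.0934]
tool_rot: [0.168, 3.134, 0.003]
ft_force: [-0.1, -0.8, -0.6]
grip_width: 0.391
grip_force: 20.0
```

```bash
python3 - <<'E'
from h import *
for i in range(4): print(np.round(get_state()['position']*1000,2))
E
```

```text
[467.01 294.48  93.42]
[467.01 294.48  93.42]
[467.01 294.48  93.42]
[467.01 294.48  93.42]
```

Call:
send_rows([
  {"hand": 28,"x": -4.5,"y": 3.2,"z": -10,"roll": 0},
  {"hand": 28,"x": 0,"y": 0,"z": 0,"roll": 0},
  {"hand": 28,"x": 0,"y": 0,"z": 0,"roll": 0},
  {"hand": 28,"x": 0,"y": 0,"z": 0,"roll": 0},
])

```text
time: 11.0
position: [0.4609, 0.2978, 0.0816]
tool_rot: [0.165, 3.137, 0.001]
ft_force: [0.5, -1.0, -1.3]
grip_width: 0.386
grip_force: 20.0
```

Call:
send_rows([
  {"hand": 28,"x": 0,"y": 0,"z": -1,"roll": 0},
  {"hand": 28,"x": 0,"y": 0,"z": -1,"roll": 0},
  {"hand": 28,"x": 0,"y": 0,"z": 0,"roll": 0},
])

```text
time: 11.3
position: [0.4607, 0.2975, 0.0791]
tool_rot: [-0.166, -3.137, 0.0]
ft_force: [-0.1, 0.3, -0.7]
grip_width: 0.387
grip_force: 20.0
```

```bash
python3 - <<'E'
from h import *
a=get_image("scene");b=get_image("top");np.savez("pics/im3.npz",scene=a,top=b)
p=get_state();print(p['position']*1000,p['ft_force'])
A=cv2.resize(a[130:210,360:460],(500,400),interpolation=3)
# disc stack check, ring top
cv2.imwrite("pics/c4.png",cv2.convertScaleAbs(A,alpha=1.4))
E
```

```text
[460.75329076 297.53893289  79.15063359] [-0.12352323 -0.84006119 -1.52557337]
```

View pics/c4.png

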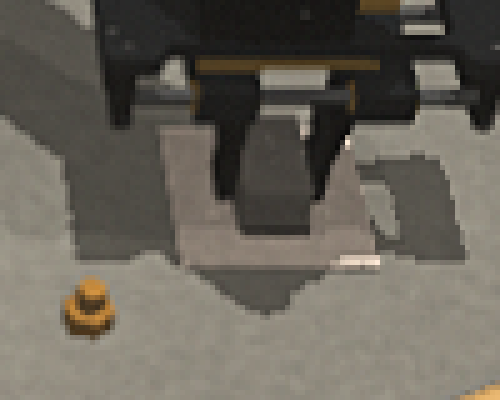

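```bash
python3 - <<'E'
from h import *
print(p2w("scene",[[360+238/5,130+234/5],[360+311/5,130+234/5]],.006))
E
```

```text
[[491.01491591 276.94659247]
 [494.5304539  311.97140051]]
```

Call:
send_rows([
  {"hand": 28,"x": 0.7,"y": 0,"z": -0.7,"roll": 0},
  {"hand": 28,"x": 0,"y": 0,"z": -0.7,"roll": 0},
  {"hand": 28,"x": 0,"y": 0,"z": 0,"roll": 0},
  {"hand": 28,"x": 0,"y": 0,"z": 0,"roll": 0},
])

```text
time: 11.8
position: [0.4613, 0.2977, 0.0787]
tool_rot: [-0.166, -3.137, -0.0]
ft_force: [-3.1, -1.6, 6.5]
grip_width: 0.389
grip_force: 20.0
```

Call:
send_rows([
  {"hand": 28,"x": 0,"y": 0,"z": 0.5,"roll": 0},
  {"hand": 50,"x": 0,"y": 0,"z": 0,"roll": 0},
  {"hand": 70,"x": 0,"y": 0,"z": 0,"roll": 0},
  {"hand": 70,"x": 0,"y": 0,"z": 20,"roll": 0},
  {"hand": 70,"x": 0,"y": 0,"z": 45,"roll": 0},
  {"hand": 70,"x": 20,"y": -13,"z": 20,"roll": 6},
  {"hand": 70,"x": 40,"y": -26,"z": 0,"roll": 0},
  {"hand": 70,"x": 40,"y": -26,"z": 0,"roll": 0},
  {"hand": 70,"x": 40,"y": -26,"z": 0,"roll": 0},
  {"hand": 70,"x": 36,"y": -22,"z": 0,"roll": 0},
])

```text
time: 12.8
position: [0.6394, 0.1826, 0.1634]
tool_rot: [0.003, 3.141, -0.001]
ft_force: [0.4, 1.0, 0.2]
grip_width: 0.806
grip_force: 0.0
```

```bash
python3 - <<'E'
from h import *
a=get_image("scene");b=get_image("top");np.savez("pics/im4.npz",scene=a,top=b)
p=get_state();print(p['position']*1000,p['tool_rot'])
o=[cv2.resize(ortho(n,i,421.6,501.6,257.7,337.7,30,5),(400,400)) for n,i in(("scene",a),("top",b))]
cv2.imwrite("pics/c5.png",np.hstack(o))
E
```

```text
[642.20252293 177.70273045 163.00973462] [ 0.01463306  3.13760664 -0.00702421]
```

View pics/c5.png

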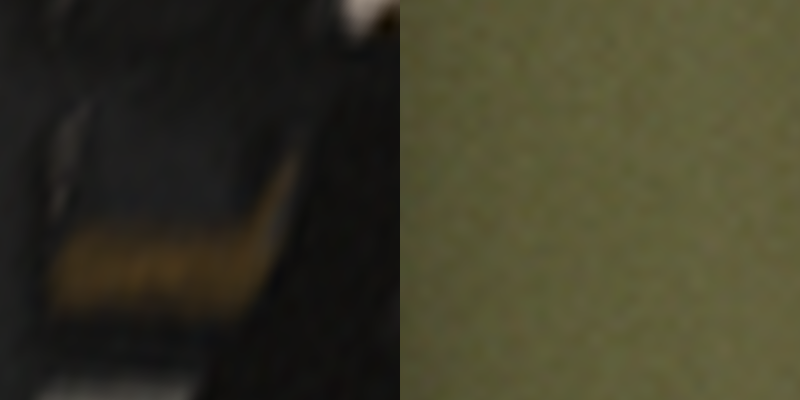

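The arm hid the stone in both views (all dark or olive pixels), so I'll check it numerically later. Now the ring.

Call:
send_rows([
  {"hand": 75,"x": 14,"y": -5,"z": 0,"roll": 0},
  {"hand": 75,"x": 0,"y": 0,"z": -20,"roll": 0},
  {"hand": 75,"x": 0,"y": 0,"z": 0,"roll": 0},
  {"hand": 75,"x": 0,"y": 0,"z": 0,"roll": 0},
  {"hand": 75,"x": 0,"y": 0,"z": 0,"roll": 0},
])

```text
time: 13.4
position: [0.6514, 0.1803, 0.144]
tool_rot: [-0.0, 3.141, 0.001]
ft_force: [0.9, -0.2, 0.7]
grip_width: 0.861
grip_force: 0.0
```

Call:
send_rows([
  {"hand": 75,"x": 5.6,"y": -7.5,"z": 0,"roll": 0},
  {"hand": 75,"x": 0,"y": 0,"z": -20,"roll": 0},
  {"hand": 75,"x": 0,"y": 0,"z": 0,"roll": 0},
  {"hand": 75,"x": 0,"y": 0,"z": 0,"roll": 0},
  {"hand": 75,"x": 0,"y": 0,"z": 0,"roll": 0},
])

```text
time: 13.9
position: [0.6575, 0.1722, 0.1243]
tool_rot: [0.001, 3.14, 0.001]
ft_force: [0.1, -0.1, -1.0]
grip_width: 0.865
grip_force: 0.0
```

Now I'll lower and grip the ring, which needs a bit more force.

Call:
send_rows([
  {"hand": 75,"x": -0.5,"y": 0.5,"z": -15,"roll": 0},
  {"hand": 75,"x": 0,"y": 0,"z": -9,"roll": 0},
  {"hand": 75,"x": 0,"y": 0,"z": 0,"roll": 0},
  {"hand": 44,"x": 0,"y": 0,"z": 0,"roll": 0},
  {"hand": 44,"x": 0,"y": 0,"z": 0,"roll": 0},
  {"hand": 44,"x": 0,"y": 0,"z": 0,"roll": 0},
  {"hand": 44,"x": 0,"y": 0,"z": 0,"roll": 0},
  {"hand": 44,"x": 0,"y": 0,"z": 0,"roll": 0},
  {"hand": 44,"x": 0,"y": 0,"z": 0,"roll": 0},
], force=30)

```text
time: 14.8
position: [0.6568, 0.173, 0.0998]
tool_rot: [0.001, 3.141, 0.001]
ft_force: [-0.3, 1.3, 0.7]
grip_width: 0.574
grip_force: 30.0
```

Call:
send_rows([
  {"hand": 44,"x": 0,"y": 0,"z": 6,"roll": 0},
  {"hand": 44,"x": 0,"y": 0,"z": 30,"roll": 0},
  {"hand": 44,"x": -8,"y": -18,"z": 30,"roll": 0},
  {"hand": 44,"x": -17,"y": -40,"z": 0,"roll": 0},
  {"hand": 44,"x": -17,"y": -40,"z": 0,"roll": 0},
  {"hand": 44,"x": -17,"y": -40,"z": 0,"roll": 0},
  {"hand": 44,"x": -17,"y": -40,"z": 0,"roll": 0},
  {"hand": 44,"x": -17,"y": -40,"z": 0,"roll": 0},
  {"hand": 44,"x": -17,"y": -40,"z": 0,"roll": 0},
  {"hand": 44,"x": -17,"y": -40,"z": 0,"roll": 0},
])

```text
time: 15.8
position: [0.5281, -0.1271, 0.1653]
tool_rot: [-0.002, -3.141, -0.0]
ft_force: [0.9, -0.9, -2.7]
grip_width: 0.575
grip_force: 30.0
```

Call:
send_rows([
  {"hand": 44,"x": -17,"y": -40,"z": 0,"roll": 0},
  {"hand": 44,"x": -17,"y": -40,"z": 0,"roll": 0},
  {"hand": 44,"x": -17,"y": -40,"z": 0,"roll": 0},
  {"hand": 44,"x": -17,"y": -36,"z": 0,"roll": 0},
  {"hand": 44,"x": 0,"y": 0,"z": 0,"roll": 0},
  {"hand": 44,"x": 0,"y": 0,"z": 0,"roll": 0},
  {"hand": 44,"x": 0,"y": 0,"z": 0,"roll": 0},
])

```text
time: 16.5
position: [0.4619, -0.2802, 0.1651]
tool_rot: [0.001, -3.141, -0.002]
ft_force: [0.2, 1.1, -3.1]
grip_width: 0.573
grip_force: 30.0
```

```bash
cat >> h.py <<'E'
def fit(img,z,x,y,w,h,ang,n,disc=False,R=12,dark=True):
    """fit a shape's edge by maximising mean inside-minus-outside contrast on plane z; prints dx,dy,ang"""
    s=4;H=60;o=cv2.cvtColor(ortho(n,img,x-H,x+H,y-H,y+H,z,s),cv2.COLOR_BGR2GRAY).astype(np.float32)
    o=cv2.GaussianBlur(o,(0,0),2)
    from scipy.optimize import minimize
    t=np.linspace(0,1,80,endpoint=False)
    if disc: q=np.c_[np.cos(2*np.pi*t),np.sin(2*np.pi*t)]; c=q*w/2; nn=q
    else:
        c=[];nn=[]
        for a in np.linspace(-.42,.42,25):
            c+=[(a*w,h/2),(a*w,-h/2),(w/2,a*h),(-w/2,a*h)];nn+=[(0,1),(0,-1),(1,0),(-1,0)]
        c=np.array(c);nn=np.array(nn)
    def f(v):
        r=np.radians(v[2] if not disc else 0);Rm=np.array([[np.cos(r),-np.sin(r)],[np.sin(r),np.cos(r)]])
        def smp(p):
            p=p@Rm.T+v[:2]; return cv2.remap(o,np.float32((H-p[:,1])*s)[:,None],np.float32((H-p[:,0])*s)[:,None],1)
        return -np.abs(smp(c-1.5*nn)-smp(c+1.5*nn)).mean()
    g=min(((f((a,b,ang)),a,b) for a in np.arange(-6,6.1,1) for b in np.arange(-6,6.1,1)))
    m=minimize(f,[g[1],g[2],ang],method="Nelder-Mead",options=dict(initial_simplex=[[g[1],g[2],ang],[g[1]+1,g[2],ang],[g[1],g[2]+1,ang],[g[1],g[2],ang+2]]))
    return np.round([x+m.x[0],y+m.x[1],m.x[2],-m.fun],1)
E
python3 - <<'E'
from h import *
im={n:get_image(n) for n in("scene","top")};np.savez("pics/im5.npz",**im)
print(get_state()['position']*1000)
for n in im:
  i=im[n]
  print(n,"stone",fit(i,30,461.6,297.7,56,34,-6,n),"padstone",fit(i,4,461.6,297.7,96,96,-6,n))
  print("cap",fit(i,20,476,-91.5,36,36,0,n,True),"disc",fit(i,26,657,172,66,66,0,n,True),"sq",fit(i,26,643,-175,62,62,2.3,n))
E
```

```text
[ 462.27015274 -279.83307468  165.14530432]
scene stone [462.1 296.5  -7.6  30.8] padstone [461.7 297.6  -6.3  44.8]
cap [476.7 -91.8   0.8  35.4] disc [ 6.591e+02  1.754e+02 -3.000e-01  3.740e+01] sq [ 643.7 -175.4    3.6   53.2]
top stone [462.7 296.   -5.4  49.7] padstone [461.9 298.   -6.1  53.3]
cap [ 4.765e+02 -8.930e+01  1.000e-01  3.780e+01] disc [656.  174.1   0.8  61. ] sq [ 642.1 -175.9    4.4   58.9]
```

Call:
send_rows([
  {"hand": 44,"x": -2.8,"y": -6.2,"z": -30,"roll": 0},
  {"hand": 44,"x": 0,"y": 0,"z": -35,"roll": 0},
  {"hand": 44,"x": 0,"y": 0,"z": -17,"roll": 0},
  {"hand": 44,"x": 0,"y": 0,"z": 0,"roll": 0},
  {"hand": 44,"x": 0,"y": 0,"z": 0,"roll": 0},
  {"hand": 44,"x": 0,"y": 0,"z": 0,"roll": 0},
])

```text
time: 17.2
position: [0.46, -0.2877, 0.0847]
tool_rot: [-0.0, 3.139, -0.001]
ft_force: [-0.1, 0.1, -2.4]
grip_width: 0.577
grip_force: 30.0
```

Call:
send_rows([
  {"hand": 44,"x": -0.5,"y": 1,"z": -3,"roll": 0},
  {"hand": 44,"x": 0,"y": 0,"z": -2,"roll": 0},
  {"hand": 44,"x": 0,"y": 0,"z": -1,"roll": 0},
  {"hand": 44,"x": 0,"y": 0,"z": 0,"roll": 0},
  {"hand": 44,"x": 0,"y": 0,"z": 0,"roll": 0},
])

```text
time: 17.7
position: [0.4584, -0.2865, 0.0777]
tool_rot: [0.001, 3.141, 0.001]
ft_force: [-1.4, 1.8, 1.8]
grip_width: 0.57
grip_force: 30.0
```

Call:
send_rows([
  {"hand": 44,"x": 0,"y": 0,"z": -0.2,"roll": 0},
  {"hand": 44,"x": 0,"y": 0,"z": 0,"roll": 0},
  {"hand": 56,"x": 0,"y": 0,"z": 0,"roll": 0},
  {"hand": 80,"x": 0,"y": 0,"z": 0,"roll": 0},
  {"hand": 85,"x": 0,"y": 0,"z": 20,"roll": 0},
  {"hand": 87,"x": 0,"y": 0,"z": 40,"roll": 0},
  {"hand": 87,"x": 22,"y": 13,"z": 0,"roll": 3},
  {"hand": 87,"x": 40,"y": 24,"z": 0,"roll": 0},
  {"hand": 87,"x": 40,"y": 24,"z": 0,"roll": 0},
  {"hand": 87,"x": 40,"y": 24,"z": 0,"roll": 0},
])

```text
time: 18.7
position: [0.6022, -0.2003, 0.1368]
tool_rot: [-0.082, 3.139, 0.0]
ft_force: [-0.2, -1.1, 0.6]
grip_width: 0.99
grip_force: 0.0
```

Call:
send_rows([
  {"hand": 87,"x": 30,"y": 18,"z": 0,"roll": 0},
  {"hand": 87,"x": 12,"y": 8,"z": 0,"roll": 0},
  {"hand": 87,"x": 0,"y": 0,"z": 0,"roll": 0},
  {"hand": 87,"x": 0,"y": 0,"z": 0,"roll": 0},
  {"hand": 87,"x": 0,"y": 0,"z": 0,"roll": 0},
])

```text
time: 19.2
position: [0.6405, -0.178, 0.1371]
tool_rot: [0.076, -3.14, 0.001]
ft_force: [0.7, 0.8, 0.0]
grip_width: 1.001
grip_force: 0.0
```

```bash
python3 - <<'E'
from h import *
im={n:get_image(n) for n in("scene","top")};np.savez("pics/im6.npz",**im)
p=get_state();print(p['position']*1000,p['tool_rot'])
o=[]
for n in im:
  i=im[n]
  print(n,"ring",fit(i,30,459.4,-286,50,50,0,n,True),"padring",fit(i,4,459.4,-286,96,96,-1,n))
  o.append(np.hstack([cv2.convertScaleAbs(cv2.resize(ortho(n,i,x-40,x+40,y-40,y+40,z,5),(250,250)),alpha=1.3) for x,y,z in((459.4,-286.1,30),(461.6,297.7,30),(657,172,26))]))
cv2.imwrite("pics/c6.png",np.vstack(o))
E
```

```text
[ 640.93273161 -177.5001805   137.36286516] [ 7.66033106e-02 -3.14040156e+00  5.05826103e-04]
scene ring [ 4.643e+02 -2.885e+02  3.000e-01  8.100e+00] padring [ 472.4 -290.1    2.9   35.5]
top ring [ 460.8 -284.     0.6    2. ] padring [ 4.53e+02 -2.85e+02 -3.00e-01  1.90e+00]
```

View pics/c6.png

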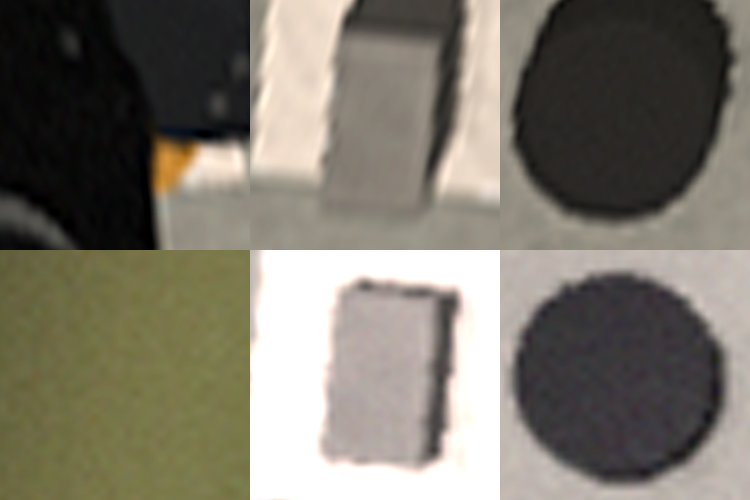

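The stone sits flat on its pad about 1.5 mm low in y, and the black disc is at about (657.5,174). The arm hides the ring's pad. I'll take the square next.

Call:
send_rows([
  {"hand": 87,"x": 2,"y": 2,"z": -20,"roll": 0},
  {"hand": 87,"x": 0,"y": 0,"z": -25,"roll": 0},
  {"hand": 87,"x": 0,"y": 0,"z": -16,"roll": 0},
  {"hand": 87,"x": 0,"y": 0,"z": 0,"roll": 0},
  {"hand": 87,"x": 0,"y": 0,"z": 0,"roll": 0},
  {"hand": 55,"x": 0,"y": 0,"z": 0,"roll": 0},
  {"hand": 55,"x": 0,"y": 0,"z": 0,"roll": 0},
  {"hand": 55,"x": 0,"y": 0,"z": 0,"roll": 0},
  {"hand": 55,"x": 0,"y": 0,"z": 0,"roll": 0},
  {"hand": 55,"x": 0,"y": 0,"z": 0,"roll": 0},
])

```text
time: 20.3
position: [0.6446, -0.174, 0.0768]
tool_rot: [-0.081, 3.14, -0.001]
ft_force: [-0.3, -0.4, 2.7]
grip_width: 0.708
grip_force: 30.0
```

Call:
send_rows([
  {"hand": 55,"x": 0,"y": 0,"z": 0,"roll": 0},
])

```text
time: 20.4
position: [0.6446, -0.174, 0.0767]
tool_rot: [-0.081, 3.14, -0.001]
ft_force: [-0.1, -1.3, 3.6]
grip_width: 0.707
grip_force: 30.0
```

Call:
send_rows([
  {"hand": 55,"x": 0,"y": 0,"z": 6,"roll": 0},
  {"hand": 55,"x": 0,"y": 0,"z": 20,"roll": 0},
  {"hand": 55,"x": 2,"y": 10,"z": 14,"roll": -1},
  {"hand": 55,"x": 3,"y": 40,"z": 0,"roll": -1},
  {"hand": 55,"x": 3,"y": 40,"z": 0,"roll": -0.8},
  {"hand": 55,"x": 3,"y": 40,"z": 0,"roll": 0},
  {"hand": 55,"x": 2,"y": 35,"z": 0,"roll": 0},
  {"hand": 55,"x": 0,"y": 0,"z": 0,"roll": 0},
  {"hand": 55,"x": 0,"y": 0,"z": 0,"roll": 0},
  {"hand": 55,"x": 0,"y": 0,"z": 0,"roll": 0},
])

```text
time: 21.4
position: [0.6568, -0.01, 0.1158]
tool_rot: [0.002, -3.141, 0.002]
ft_force: [-0.1, -0.3, -3.0]
grip_width: 0.705
grip_force: 30.0
```

Call:
send_rows([
  {"hand": 55,"x": 1,"y": 8.3,"z": -20,"roll": 0},
  {"hand": 55,"x": 0,"y": 0,"z": -10,"roll": 0},
  {"hand": 55,"x": 0,"y": 0,"z": 0,"roll": 0},
  {"hand": 55,"x": 0,"y": 0,"z": 0,"roll": 0},
  {"hand": 55,"x": 0,"y": 0,"z": 0,"roll": 0},
])

```text
time: 21.9
position: [0.6587, -0.0013, 0.0869]
tool_rot: [-0.002, 3.14, -0.0]
ft_force: [0.6, -0.7, -3.1]
grip_width: 0.708
grip_force: 30.0
```

```bash
python3 - <<'E'
from h import *
im={n:get_image(n) for n in("scene","top")};np.savez("pics/im7.npz",**im)
o=[]
for n in im:
  i=im[n]
  o.append(np.hstack([cv2.convertScaleAbs(cv2.resize(ortho(n,i,x-40,x+40,y-40,y+40,z,5),(250,250)),alpha=1.3) for x,y,z in((459.4,-286.1,30),(476,-91.5,20),(657.2,-2.4,30))]))
cv2.imwrite("pics/c7.png",np.vstack(o))
E
```

```text
(no output)
```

View pics/c7.png

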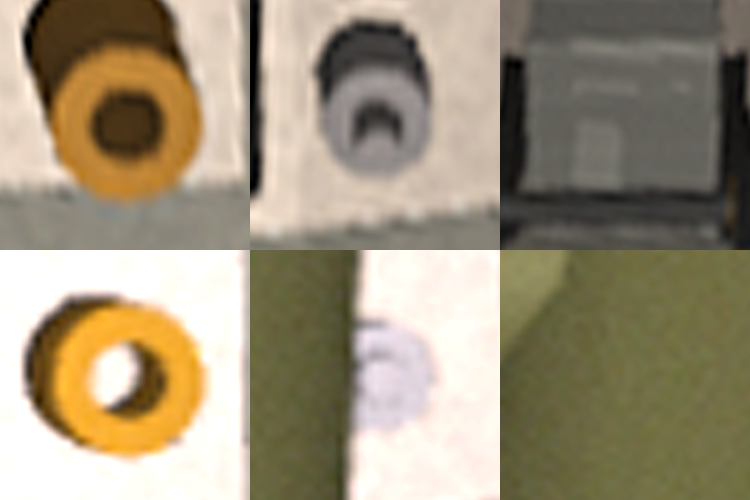

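Ring and cap sit centred on their pads to about 1 mm. The held square is level, about 1 mm high in y. I'll set it down.

Call:
send_rows([
  {"hand": 55,"x": -0.6,"y": -0.8,"z": -3,"roll": 0},
  {"hand": 55,"x": 0,"y": 0,"z": -1.5,"roll": 0},
  {"hand": 55,"x": 0,"y": 0,"z": -1,"roll": 0},
  {"hand": 55,"x": 0,"y": 0,"z": 0,"roll": 0},
  {"hand": 55,"x": 0,"y": 0,"z": 0,"roll": 0},
])

```text
time: 22.5
position: [0.6576, -0.0012, 0.0808]
tool_rot: [0.004, -3.142, -0.0]
ft_force: [0.3, 0.2, -0.4]
grip_width: 0.709
grip_force: 30.0
```

Call:
send_rows([
  {"hand": 55,"x": 0,"y": -0.3,"z": -0.5,"roll": 0},
  {"hand": 55,"x": 0,"y": 0,"z": 0,"roll": 0},
  {"hand": 55,"x": 0,"y": 0,"z": 0,"roll": 0},
])

```text
time: 22.8
position: [0.6576, -0.0012, 0.0807]
tool_rot: [0.004, -3.141, -0.001]
ft_force: [-3.7, 1.1, 6.9]
grip_width: 0.707
grip_force: 30.0
```

Call:
send_rows([
  {"hand": 55,"x": 0,"y": 0,"z": 0.4,"roll": 0},
  {"hand": 66,"x": 0,"y": 0,"z": 0,"roll": 0},
  {"hand": 80,"x": 0,"y": 0,"z": 0,"roll": 0},
  {"hand": 87,"x": 0,"y": 0,"z": 0,"roll": 0},
  {"hand": 87,"x": 0,"y": 0,"z": 20,"roll": 0},
  {"hand": 87,"x": 0,"y": 0,"z": 35,"roll": 0},
  {"hand": 87,"x": 0,"y": 40,"z": 0,"roll": 0},
  {"hand": 87,"x": 0,"y": 40,"z": 0,"roll": 0},
  {"hand": 87,"x": 0,"y": 40,"z": 0,"roll": 0},
  {"hand": 87,"x": 0,"y": 40,"z": 0,"roll": 0},
])

```text
time: 23.8
position: [0.6578, 0.1601, 0.1356]
tool_rot: [-0.004, 3.141, 0.001]
ft_force: [0.3, -0.3, 0.2]
grip_width: 1.0
grip_force: 0.0
```

Call:
send_rows([
  {"hand": 87,"x": 0,"y": 10,"z": 0,"roll": 0},
  {"hand": 87,"x": 0,"y": 0,"z": -10,"roll": 0},
  {"hand": 87,"x": 0,"y": 0,"z": 0,"roll": 0},
  {"hand": 87,"x": 0,"y": 0,"z": 0,"roll": 0},
])

```text
time: 24.2
position: [0.6577, 0.1654, 0.1247]
tool_rot: [-0.001, -3.141, 0.003]
ft_force: [-0.4, -0.3, -0.2]
grip_width: 1.0
grip_force: 0.0
```

Call:
send_rows([
  {"hand": 87,"x": 0,"y": 8.6,"z": -10,"roll": 0},
  {"hand": 87,"x": 0,"y": 0,"z": 0,"roll": 0},
  {"hand": 87,"x": 0,"y": 0,"z": -20,"roll": 0},
  {"hand": 87,"x": 0,"y": 0,"z": -18,"roll": 0},
  {"hand": 87,"x": 0,"y": 0,"z": 0,"roll": 0},
  {"hand": 58,"x": 0,"y": 0,"z": 0,"roll": 0},
  {"hand": 58,"x": 0,"y": 0,"z": 0,"roll": 0},
  {"hand": 58,"x": 0,"y": 0,"z": 0,"roll": 0},
  {"hand": 58,"x": 0,"y": 0,"z": 0,"roll": 0},
  {"hand": 58,"x": 0,"y": 0,"z": 0,"roll": 0},
])

```text
time: 25.2
position: [0.6582, 0.1772, 0.0785]
tool_rot: [-0.004, 3.14, 0.001]
ft_force: [-0.2, 0.4, 1.8]
grip_width: 0.75
grip_force: 30.0
```

Call:
send_rows([
  {"hand": 58,"x": 0,"y": 0,"z": 6,"roll": 0},
  {"hand": 58,"x": 0,"y": 0,"z": 30,"roll": 0},
  {"hand": 58,"x": -12,"y": -6,"z": 15,"roll": 0},
  {"hand": 58,"x": -35,"y": -15,"z": 0,"roll": 0},
  {"hand": 58,"x": -35,"y": -15,"z": 0,"roll": 0},
  {"hand": 58,"x": -35,"y": -15,"z": 0,"roll": 0},
  {"hand": 58,"x": -35,"y": -15,"z": 0,"roll": 0},
  {"hand": 58,"x": -16,"y": -4,"z": 0,"roll": 0},
  {"hand": 58,"x": 0,"y": 0,"z": 0,"roll": 0},
  {"hand": 58,"x": 0,"y": 0,"z": 0,"roll": 0},
])

```text
time: 26.2
position: [0.4902, 0.1076, 0.129]
tool_rot: [-0.005, 3.14, 0.002]
ft_force: [1.1, -0.0, -2.1]
grip_width: 0.754
grip_force: 30.0
```

Call:
send_rows([
  {"hand": 58,"x": -2,"y": -2.5,"z": -25,"roll": 0},
  {"hand": 58,"x": 0,"y": 0,"z": -14,"roll": 0},
  {"hand": 58,"x": 0,"y": 0,"z": 0,"roll": 0},
  {"hand": 58,"x": 0,"y": 0,"z": 0,"roll": 0},
  {"hand": 58,"x": 0,"y": 0,"z": 0,"roll": 0},
])

```text
time: 26.7
position: [0.4886, 0.1049, 0.0901]
tool_rot: [-0.004, 3.14, 0.0]
ft_force: [0.1, 0.1, -1.7]
grip_width: 0.754
grip_force: 30.0
```

```bash
python3 - <<'E'
from h import *
im={n:get_image(n) for n in("scene","top")};np.savez("pics/im8.npz",**im)
p=get_state();print(p['position']*1000,p['ft_force'])
for n in im:
  i=im[n]
  print(n,"sq",fit(i,30,657,-2.4,62,62,0,n),"pad",fit(i,4,657,-2.4,96,96,0,n))
E
```

```text
[488.4425335  104.9419596   90.27888129] [-0.03508725  0.21216757 -2.33627186]
scene sq [ 6.566e+02 -0.000e+00  3.000e-01  3.900e+01] pad [ 6.577e+02 -1.900e+00  3.000e-01  4.620e+01]
top sq [ 6.563e+02 -5.100e+00  6.000e-01  3.600e+01] pad [ 6.568e+02 -3.100e+00 -4.000e-01  4.740e+01]
```

Call:
send_rows([
  {"hand": 58,"x": -0.5,"y": 0,"z": -4,"roll": 0},
  {"hand": 58,"x": 0,"y": 0,"z": -2,"roll": 0},
  {"hand": 58,"x": 0,"y": 0,"z": -1,"roll": 0},
  {"hand": 58,"x": 0,"y": 0,"z": 0,"roll": 0},
  {"hand": 58,"x": 0,"y": 0,"z": 0,"roll": 0},
])

```text
time: 27.3
position: [0.4872, 0.1047, 0.0825]
tool_rot: [-0.004, 3.141, 0.0]
ft_force: [-0.4, 0.8, -1.3]
grip_width: 0.748
grip_force: 30.0
```

Call:
send_rows([
  {"hand": 58,"x": 0,"y": 0,"z": -0.6,"roll": 0},
  {"hand": 58,"x": 0,"y": 0,"z": 0,"roll": 0},
  {"hand": 58,"x": 0,"y": 0,"z": 0,"roll": 0},
])

```text
time: 27.6
position: [0.4873, 0.1047, 0.0824]
tool_rot: [-0.004, 3.142, 0.0]
ft_force: [-2.3, -1.1, 5.4]
grip_width: 0.749
grip_force: 30.0
```

Call:
send_rows([
  {"hand": 58,"x": 0,"y": 0,"z": 0.4,"roll": 0},
  {"hand": 70,"x": 0,"y": 0,"z": 0,"roll": 0},
  {"hand": 84,"x": 0,"y": 0,"z": 0,"roll": 0},
  {"hand": 87,"x": 0,"y": 0,"z": 0,"roll": 0},
  {"hand": 87,"x": 0,"y": 0,"z": 20,"roll": 0},
  {"hand": 87,"x": 0,"y": 0,"z": 45,"roll": 0},
  {"hand": 87,"x": 0,"y": 0,"z": 45,"roll": 0},
  {"hand": 87,"x": 0,"y": 0,"z": 45,"roll": 0},
  {"hand": 87,"x": -10,"y": 30,"z": 35,"roll": 0},
  {"hand": 87,"x": -20,"y": 40,"z": 0,"roll": 0},
])

```text
time: 28.6
position: [0.4608, 0.1743, 0.2783]
tool_rot: [0.005, 3.131, 0.008]
ft_force: [0.7, 1.0, -1.1]
grip_width: 0.998
grip_force: 0.0
```

Call:
send_rows([
  {"hand": 87,"x": -22,"y": 40,"z": 0,"roll": 0},
  {"hand": 87,"x": -22,"y": 40,"z": 0,"roll": 0},
  {"hand": 87,"x": -22,"y": 40,"z": 0,"roll": 0},
  {"hand": 87,"x": -22,"y": 40,"z": 0,"roll": 0},
  {"hand": 87,"x": -22,"y": 40,"z": 0,"roll": 0},
  {"hand": 87,"x": -22,"y": 40,"z": 0,"roll": 0},
  {"hand": 87,"x": -22,"y": 40,"z": 0,"roll": 0},
  {"hand": 87,"x": -22,"y": 40,"z": 0,"roll": 0},
  {"hand": 87,"x": -22,"y": 40,"z": 0,"roll": 0},
])

```text
time: 29.5
position: [0.2582, 0.5362, 0.2722]
tool_rot: [-0.004, 3.141, 0.001]
ft_force: [0.4, 0.9, 0.2]
grip_width: 0.997
grip_force: 0.0
```

```bash
python3 - <<'E'
from h import *
im={n:get_image(n) for n in("scene","top")};np.savez("pics/im9.npz",**im)
p=get_state();print(p['position']*1000)
from math import *
S=[(459.4,-286.1,0,"c",50,0),(476,-91.7,0,"c",36,0),(487.4,104.4,0,"c",66,0),(461.6,297.7,-6,"r",56,34),(657.2,-2.4,.2,"r",62,62)]
o=[]
for n in im:
  r=[];r0=[]
  for x,y,a,k,w,h in S:
    q=cv2.convertScaleAbs(ortho(n,im[n],x-45,x+45,y-45,y+45,20 if w==36 else 30,20/9),alpha=1.2);q=cv2.resize(q,(200,200))[:, :]
    r0.append(q.copy());s=200/90
    if k=="c": cv2.circle(q,(100,100),round(w/2*s),(0,0,255),1)
    else: cv2.polylines(q,[cv2.boxPoints(((100,100),(h*s,w*s),-a)).astype(int)],True,(0,0,255),1)
    r.append(q)
  o+=[np.hstack(r)]
O=np.vstack(o);cv2.imwrite("pics/c8.png",cv2.resize(O,(800,320)))
E
```

```text
[252.75804928 540.16836371 271.39121902]
```

View pics/c8.png

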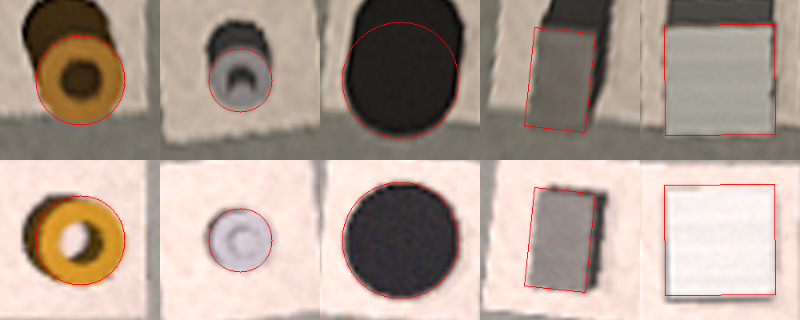

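The overlay shows all five parts flat and upright on their own outlines, each within about 1 mm. The hand is clear of everything, so I'm handing in.

```bash
python3 -c "
from bench import *
print(close_job())"
```

```text
the job is handed in; nothing more can be done
None
```

I took both stacks apart and set all five parts on their matching pads, flat, upright, turned to match and within about 1 mm of the outlines in the final images; the job was handed in at about 30 s.

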